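# Set the belt-tensioner slide against a gauge and hold it

### The job

Take the setting gauge with the orange grip out of the wooden rack, slide its blade edgewise into the slot of the grey gauge holder on the tensioner jig, fully home and upright, and let go of it. Then draw the jig's spring-return slide out by its black handle until the red pointer is level with the middle of the gauge, and keep holding it there: the slide springs back when released, so finish while still holding the handle. Leave the blue gauge, the oil bottle, the pulley and the screwdriver alone.

Things in the scene. Friction and masses are not known exactly. Their poses are not given: they have to be found in the camera images.
- orange_gauge (a point): standing flat gauge, 70 mm high: steel blade 4 mm thick, 45 mm wide, its lower 40 mm bare; above it an orange grip 12 mm thick (pinch across this), 36 mm wide, 30 mm high. Point: centre, 35 mm above the blade's end, 20 mm below the grip's middle. x across the thickness, y along the width, z up. At the start it stands upright in one of the rack's two slots; about 70 g.
- blue_gauge (a point): standing flat gauge, 70 mm high: steel blade 4 mm thick, 45 mm wide, its lower 40 mm bare; above it a blue grip 12 mm thick (pinch across this), 36 mm wide, 30 mm high. Point: centre, 35 mm above the blade's end, 20 mm below the grip's middle. x across the thickness, y along the width, z up. It stands in the rack's other slot and is to be left there.
- rack: fixed wooden rack block, 50 (x) x 150 (y) x 40 mm high, origin at the centre of its underside. Two slots like the holder's (7 x 48 mm, 30 mm deep, open at the top) at y = -36 and +36 mm, thin across x, long along y. The blades stand on the slot floors 10 mm above the bench: the grips are 50 to 80 mm above the bench.
- jig: fixed tensioner jig: aluminium plate 250 (x) x 200 (y) x 12 mm, origin at the centre of its underside; x runs along the slide's rods, from the open end near the robot to the dark spring tube at the far end, z up. Blue end blocks, tops 55 mm above the bench, at x = -112 and 112, y = -50 mm. At the start the slide's centre is at x = 70, y = -50 mm.
- slot (a point): middle of the slot's mouth, 52 mm above the bench, in the top of the grey gauge holder (36 x 66 x 40 mm high, fixed on the jig plate). Slot 7 mm along x, 48 mm along y, 30 mm deep, edges chamfered 3 mm. Axes parallel to the jig's. Its place along the jig varies, so the slide is to be drawn 50 to 90 mm. Gauge home: its centre is 5 mm above this point.
- handle (a point): middle of the slide's upright black handle, 92 mm above the bench: a plate 14 mm thick along the jig's x, 40 mm wide along y, standing free from 50 to 115 mm above the bench. Axes parallel to the jig's.
- pointer (a point): tip of the red pointer bar (6 mm wide) reaching from the slide towards the gauge holder, 53 mm above the bench; at the same jig x as the handle's middle, 71 mm to its +y. Level with the gauge when its x in the slot's frame is 0. It passes 6 mm clear of the seated gauge.
- slide (a joint): how far the slide is drawn out, m: 0 home (start), growing as it is pulled along the jig's -x, end stop at 0.120. A spring pulls it home with 4 N at 0, growing 100 N/m (13 N at 0.09).
- oil: oil bottle, white with yellow label and red cap, 44 mm diameter, 110 mm high, loose, origin at the centre of its underside; leave alone
- pulley: loose aluminium belt pulley lying flat, 52 mm diameter, 32 mm high, origin at the centre of its underside; leave alone
- driver: loose screwdriver lying along its x on the bench, about 200 mm long; leave alone

How it is judged:
On the way:
1. the orange gauge stands fully home in the holder's slot and is let go (z of orange_gauge in the frame of slot between -0.002 and 0.01 m and x of orange_gauge in the frame of slot between -0.005 and 0.005 m and y of orange_gauge in the frame of slot between -0.006 and 0.006 m and angle between orange_gauge's own z axis and vertical below 0.15 rad and contact force between the fingers and orange below 0.1 N), for 0.2 s.
At the end, for the whole second after the job is handed in: Gauge centre within 5 mm (across) and 6 mm (along) of the slot middle, at most 10 mm above its mouth (5 is home), tilt under 0.15 rad, fingers off it; pointer within 6 mm of the slot middle along the jig x, fingers pressing the slide with over 2 N, through the last second (all of step 1 and x of pointer in the frame of slot between -0.006 and 0.006 m and contact force between the fingers and slide above 2 N); the arm keeps its last pose, push and grip.
It fails at once if the blue gauge is moved more than 15 mm (distance of blue_gauge from where it was at the start of the episode above 0.015 m).
It fails at once if the oil bottle, pulley or screwdriver is moved more than 20 mm (distance of any of oil, pulley, driver from where it was at the start of the episode above 0.02 m).
It also fails if it takes over 58 s, if anything falls off the work surface, if the arm or the gripper's body presses on something with over 40 N, if the wrist force passes 120 N, or if a joint passes its speed limit or range.

### The arm

A 6-joint arm with a two-finger parallel gripper is mounted at the origin on the work surface. World frame = base frame: x ahead of the robot, y to its left, z up, the work surface at z = 0. Lengths are in m, angles in rad, forces in N, time in s.
With the tool pointing down it reaches from about 0.25 to 0.775 m from the base axis. Payload 8.9 kg.
Tool frame: the origin (TCP) lies at the very end of the fingers, on their centre line; the grasp point (between the pads) lies 19 mm behind it; x points along the fingers, y is the direction in which the jaws open and shut, and the axes are right-handed (so a half turn about x gives the same grasp; the last joint's range is limited). The gripper opens to 85 mm and grips with 20 to 120 N. Pads are 22 mm wide; open, the fingers measure 114 mm over their backs; the gripper's body (76 mm by 85 mm) begins 54 mm behind the grasp point. The pads swing forward as they close: fully open they stand 13 mm farther back than shut.
Start: joints at [1.193, 0.291, -0.153, 1.127, 0, 1.431], TCP at [0.124, 0.51, 0.231] pointing down, gripper open.
Joint ranges: [-2.52, 2.52], [-0.91, 1.74], [-1.3, 1.37], [-1.96, 2.02], [-1.52, 1.47], [-3.14, 3.14]. Speed limits (rad/s): [2.22, 2.22, 2.79, 3.14, 3.14, 3.14].

### API

Orientations are given as [roll, pitch, yaw] about the fixed x, y, z axes, in that order (R = Rz(yaw) Ry(pitch) Rx(roll)).
In Python, from cell import env gives the robot as it stands. The module is installed in compiled form; this text tells all that it offers.
- The arm moves only by the tool servo_tool, never from a script. Its argument "moves" is a list of rows, each an object with "hand": the gripper command: -1 is shut, 1 is fully open, values between are in proportion; "xyz": the shift along the tool's x, y, z in mm, a list of three; "dr": the turn, a rotation vector about the tool's x, y, z in rad, a list of three. A call has 1 to 12 rows; each row is the pose to reach, as a shift and turn from the pose measured when the call began, along the tool's axes at that moment; what a row does not reach only later rows make up. A row lasts 1/8 s, in which the tool goes at most 62.5 mm and 10.7 degrees, less where a joint would pass 70% of its speed; a pose out of reach is approached as far as the arm can. A call with a gripper value outside its range is refused whole. The fingers move at their own pace and stop on an object; the grip force is fixed at half the most. Time passes only in rows, so rows that repeat a pose let the fingers close. It gives the time, the measured TCP pose, the force and the opening at its end, in the units of the state.
- env.state(): the state, without advancing time (a new reading comes with each control period).
- env.snapshot(name): name is "scene" or "top" or "wrist"; returns the picture (400x640x3 uint8, blue, green, red); there is no depth.
- env.camera_info(name): a dict with "fx", "fy", "cx", "cy" (pixels), "position" and "attitude" of the camera in the world. Camera axes: x right, y down, z forward; pixel columns grow to the right and rows downward; lengths in m; the calibration is good to about 2 mm. A picture is of the moment at which its call begins: read the wrist's pose just before it. camera_info takes no time and is no camera call; for the wrist camera it gives the pose at the moment of the call.
- env.hand_in(): hands the job in, once; it reports no verdict.
The state is a dict: "clock": time; "q": joint angles; "joint_vel": joint speeds; "tau": joint torques, N m; "eef_pos": TCP position; "orientation": TCP orientation; "contact_force": force on the tool from outside, world axes, zero at the start; "wrist_torque": the same for the moment, N m; "grip_width": finger opening in m.
Only numpy, scipy, OpenCV 4.12 (cv2) and the standard library are available. Lean on these libraries where they do the work, as an engineer would, in place of code of your own. Each camera call takes 0.05 s, during which the arm holds its last target.

## Working session

There is one attempt and no reset: what is moved stays moved. The work goes in short steps, Python scripts to look and compute and a tool call to move; the robot and the scene stay as the last step left them, time stands still between calls to the robot, and variables do not carry over. Pictures are saved under pics/ and viewed, and the job is handed in when it is done.

Besides the shell and the picture viewer there is one more tool, called after "Call:" in YAML: its name, and indented under it one key for each argument. servo_tool: Moves the arm, as the interface text tells. Its arguments: {"type":"object","properties":{"moves":{"type":"array"}},"required":["moves"]}

```bash
mkdir -p pics
python3 - <<'E'
from cell import env
import cv2,numpy as np
s=env.state();print(s)
for n in ["scene","top","wrist"]:
    print(n,env.camera_info(n)); cv2.imwrite(f"pics/{n}0.png",env.snapshot(n))
E
```

```text
{'clock': 0.0, 'q': array([ 1.19268004e+00,  2.91269392e-01, -1.54134780e-01,  1.12670177e+00,
        7.25009631e-06,  1.43149057e+00]), 'joint_vel': array([ 0.00068454, -0.00116681, -0.00023936,  0.00070444,  0.00037012,
       -0.00034674]), 'tau': array([-1.05416511e-03, -5.37144971e+01,  3.31367576e+01,  1.60691788e-02,
       -4.65622852e-04,  1.19634086e-05]), 'eef_pos': array([0.12401883, 0.50968513, 0.23073481]), 'orientation': array([-1.71563805,  1.56948669, -1.95444859]), 'contact_force': array([0.26878604, 0.3564342 , 0.05836609]), 'wrist_torque': array([0.01921195, 0.00547002, 0.01046885]), 'grip_width': 0.08558562820884413}
scene {'fx': 471.4918102429055, 'fy': 471.4918102429055, 'cx': 326.6320433779608, 'cy': 199.41628759028444, 'position': array([1.52867357, 0.03049085, 0.78740632]), 'attitude': array([-2.2135516 ,  0.01061162,  1.63454022])}
top {'fx': 360.86290274087605, 'fy': 360.86290274087605, 'cx': 319.5198831764756, 'cy': 199.16500339116803, 'position': array([ 0.40040547, -0.0305818 ,  1.04169444]), 'attitude': array([-2.92178831, -0.00433779, -1.61630859])}
wrist {'fx': 281.2967732717032, 'fy': 281.2967732717032, 'cx': 322.5331896461688, 'cy': 200.69942686768334, 'position': array([0.04369249, 0.52834098, 0.3732996 ]), 'attitude': array([2.81408583e+00, 1.17942615e-03, 1.33227838e+00])}
```

View pics/scene0.png

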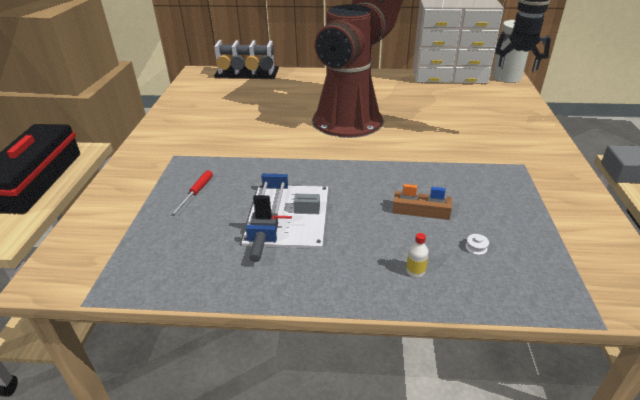

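View pics/top0.png

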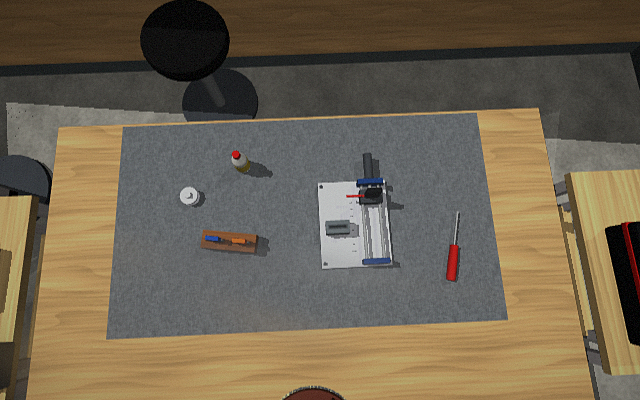

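View pics/wrist0.png

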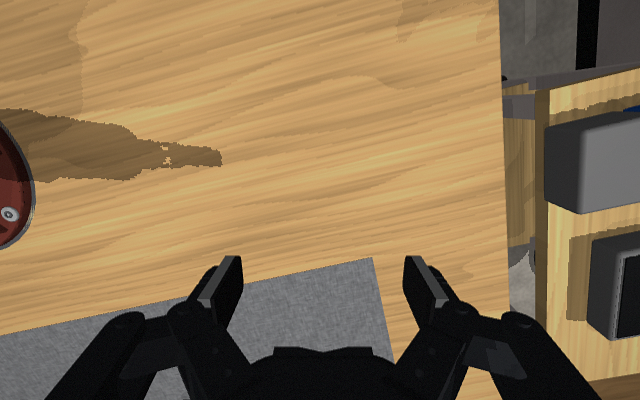

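```bash
cat > h.py <<'E'
from cell import env
import cv2,numpy as np
from scipy.spatial.transform import Rotation as R
def ray(ci,u,v):
    d=R.from_euler('xyz',ci['attitude']).apply([(u-ci['cx'])/ci['fx'],(v-ci['cy'])/ci['fy'],1]); return ci['position'],d
def onz(ci,u,v,z):
    p,d=ray(ci,u,v); return p+d*(z-p[2])/d[2]
def proj(ci,P):
    c=R.from_euler('xyz',ci['attitude']).inv().apply(np.array(P)-ci['position']); return np.array([ci['fx']*c[0]/c[2]+ci['cx'],ci['fy']*c[1]/c[2]+ci['cy']])
def tool(s=None):
    s=s or env.state(); return s['eef_pos'],R.from_euler('xyz',s['orientation'])
def goto(P,yd,s=None):
    """shift in mm & rotvec to make tool x down, tool y along yd(world xy), tcp at P"""
    p,Rt=tool(s); yd=np.array([yd[0],yd[1],0.]);yd/=np.linalg.norm(yd)
    if yd@Rt.as_matrix()[:,1]<0: yd=-yd
    x=np.array([0,0,-1.]); M=np.column_stack([x,yd,np.cross(x,yd)])
    return Rt.inv().apply(np.array(P)-p)*1000,(Rt.inv()*R.from_matrix(M)).as_rotvec()
E
python3 - <<'E'
from h import *
print(tool()[1].as_matrix().round(3))
im=cv2.imread('pics/top0.png');ci=env.camera_info('top')
hsv=cv2.cvtColor(im,cv2.COLOR_BGR2HSV)
def blobs(name,m,z):
    n,l,st,c=cv2.connectedComponentsWithStats(m.astype('uint8'))
    for i in range(1,n):
        if st[i,4]>=15 and 110<c[i][0]<500 and 110<c[i][1]<330: print(name,st[i],c[i].round(1),onz(ci,*c[i],z).round(4))
H,S,V=hsv[...,0],hsv[...,1],hsv[...,2]
blobs('or',(H>7)&(H<15)&(S>215)&(V>150),.08)
blobs('blue',(H>105)&(H<125)&(S>150)&(V>60),.08)
blobs('red',((H<5)|(H>175))&(S>180)&(V>100),.053)
for u,v in[(319,182),(321,269),(392,265),(384,180)]: print(onz(ci,u,v,.012))
print('holder',onz(ci,338,228,.052))
c=cv2.resize(im[140:290,180:480],None,fx=2.6,fy=2.6,interpolation=cv2.INTER_CUBIC);cv2.imwrite('pics/topc.png',c)
E
```

```text
[[-0.     0.237  0.972]
 [-0.001  0.972 -0.237]
 [-1.    -0.001 -0.   ]]
blue [358 178  25   6 114] [370.  180.5] [ 0.6616 -0.1863  0.08  ]
blue [205 236  13   5  54] [211. 238.] [0.5218 0.2491 0.08  ]
blue [379 258  11   5  22] [385.5 259.1] [ 0.4455 -0.2109  0.08  ]
red [232 151   7   7  42] [235.  153.8] [0.7656 0.1928 0.053 ]
red [347 194  17   3  29] [356.  195.5] [ 0.6268 -0.1479  0.053 ]
red [447 245  11  36 305] [452.1 262.5] [ 0.4295 -0.3953  0.053 ]
[ 0.68200517 -0.04634019  0.012     ]
[ 0.42948752 -0.04053018  0.012     ]
[ 0.43146413 -0.24047333  0.012     ]
[ 0.67960376 -0.23891245  0.012     ]
holder [ 0.53731459 -0.09220178  0.052     ]
```

View pics/topc.png

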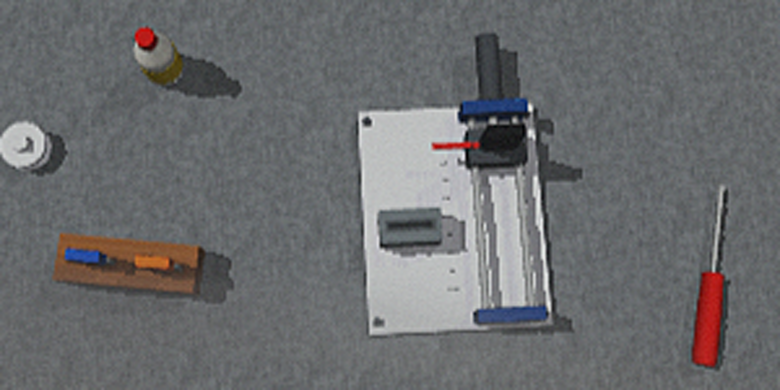

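Run:
```python
from h import *
ci=env.camera_info('top')
o=onz(ci,238.5,241,.08);print(o)
a,b=goto([o[0],o[1],.17],(0.995,-0.096));print(a.round(1),b.round(3))
```

```text
[0.51057333 0.17589686 0.08      ]
[  61.  -232.9  454.5] [1.428e+00 1.000e-03 1.000e-03]
```

Call:
servo_tool:
  moves:
    - {"hand":1,"xyz":[0,-233,454],"dr":[1.43,0,0]}
    - {"hand":1,"xyz":[0,-233,454],"dr":[1.43,0,0]}
    - {"hand":1,"xyz":[0,-233,454],"dr":[1.43,0,0]}
    - {"hand":1,"xyz":[0,-233,454],"dr":[1.43,0,0]}
    - {"hand":1,"xyz":[61,-233,454],"dr":[1.43,0,0]}
    - {"hand":1,"xyz":[61,-233,454],"dr":[1.43,0,0]}
    - {"hand":1,"xyz":[61,-233,454],"dr":[1.43,0,0]}
    - {"hand":1,"xyz":[61,-233,454],"dr":[1.43,0,0]}
    - {"hand":1,"xyz":[61,-233,454],"dr":[1.43,0,0]}
    - {"hand":1,"xyz":[61,-233,454],"dr":[1.43,0,0]}
    - {"hand":1,"xyz":[61,-233,454],"dr":[1.43,0,0]}

```text
clock: 1.52
eef_pos: [0.509, 0.1769, 0.1703]
orientation: [-0.844, 1.57, -2.511]
contact_force: [-0.2, -0.5, -0.4]
grip_width: 0.0854
```

Run:
```python
from h import *
s=env.state();print(s['clock'],s['eef_pos'],s['q'],tool(s)[1].as_matrix().round(3))
ci=env.camera_info('wrist');print(ci, proj(ci,s['eef_pos']))
cv2.imwrite('pics/w1.png',env.snapshot('wrist'))
```

```text
1.525 [0.50900438 0.17694764 0.17028367] [ 1.99144608e-01  3.59273666e-01 -2.21420101e-01  9.91083039e-01
 -4.51615983e-04  1.86611168e+00] [[-0.001  0.995 -0.096]
 [-0.001 -0.096 -0.995]
 [-1.    -0.001  0.001]]
{'fx': 281.2967732717032, 'fy': 281.2967732717032, 'cx': 322.5331896461688, 'cy': 200.69942686768334, 'position': array([0.51698038, 0.25822324, 0.31273857]), 'attitude': array([ 2.81401169e+00, -1.62081928e-04, -9.58411183e-02])} [322.21051488 255.66119322]
```

View pics/w1.png

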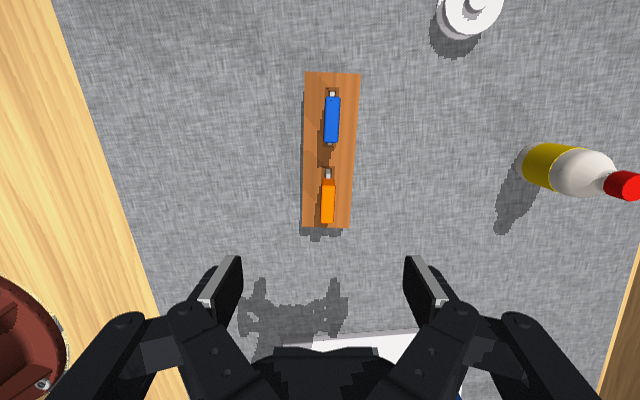

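Run:
```python
from h import *
ci=env.camera_info('wrist')
im=cv2.imread('pics/w1.png');hsv=cv2.cvtColor(im,cv2.COLOR_BGR2HSV)
H,S,V=[hsv[...,i] for i in range(3)]
for n,m,lo in [('or',(H>8)&(H<18)&(S>230)&(V>150),0),('bl',(H>105)&(H<125)&(S>150)&(V>60),0),('rack',(H>5)&(H<18)&(S>130)&(V>60),.04)]:
    m=m.astype('uint8'); m[:, :280]=0;m[:,380:]=0;m[240:]=0
    c=max(cv2.findContours(m,0,1)[0],key=cv2.contourArea)
    r=cv2.minAreaRect(c);print(n,cv2.boundingRect(c),r)
    for z in ([.08] if lo==0 else [.04]):
        b=np.array([onz(ci,*p,z) for p in cv2.boxPoints(r)]);print(b.round(4).tolist(),b.mean(0).round(4))
cv2.imwrite('pics/w1c.png',cv2.resize(im[60:250,270:390],None,fx=3.1,fy=3.1,interpolation=cv2.INTER_NEAREST))
```

```text
or (321, 178, 14, 45) ((327.5, 200.0), (44.0, 13.0), 90.0)
[[0.5102, 0.2, 0.08], [0.5212, 0.199, 0.08], [0.5178, 0.1585, 0.08], [0.5062, 0.1596, 0.08]] [0.5139 0.1793 0.08  ]
bl (324, 96, 16, 47) ((331.40985107421875, 119.16290283203125), (14.487428665161133, 46.08501052856445), 2.385944128036499)
[[0.5149, 0.23, 0.08], [0.5197, 0.265, 0.08], [0.5309, 0.2635, 0.08], [0.5266, 0.2284, 0.08]] [0.523  0.2467 0.08  ]
rack (302, 72, 59, 156) ((328.57183837890625, 149.63536071777344), (55.23933410644531, 155.20623779296875), 3.012787342071533)
[[0.4787, 0.1409, 0.04], [0.5045, 0.2886, 0.04], [0.553, 0.2816, 0.04], [0.5365, 0.132, 0.04]] [0.5181 0.2108 0.04  ]
```

View pics/w1c.png

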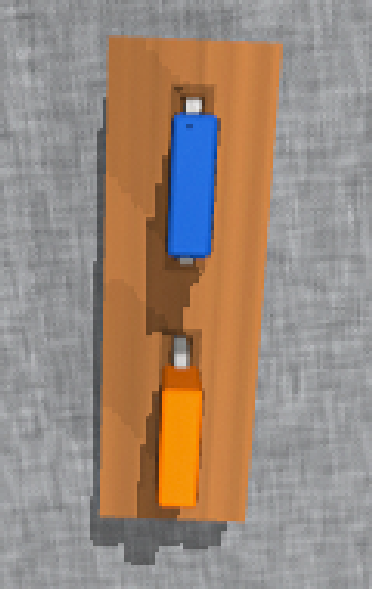

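Run:
```python
from h import *
ci=env.camera_info('wrist')
for q in [[(163,390),(201,390),(159,506),(196,506)],[(172,115),(217,116),(167,256),(211,257)]]:
    P=np.array([onz(ci,270+(u)/3.1,60+(v)/3.1,.08) for u,v in q]);c=P.mean(0);d=(P[0]+P[1]-P[2]-P[3])/2;w=(P[1]+P[3]-P[0]-P[2])/2
    print(c.round(4),d.round(4),w.round(4),'yaw',-np.arctan2(d[0],d[1]))
    a=-np.arctan2(d[0],d[1])
    if q[0][0]==163:
        co=c
    else: cb=c
d=cb-co;print(d,'yaw rack',-np.arctan2(d[0],d[1]),np.hypot(*d[:2]))
a=-np.arctan2(d[0],d[1])
print(goto([co[0],co[1],.05],(np.cos(a),np.sin(a))))
```

```text
[0.5139 0.1752 0.08  ] [0.0044 0.0346 0.    ] [ 0.0106 -0.001   0.    ] yaw -0.12582263413545156
[0.5233 0.2461 0.08  ] [0.0044 0.0346 0.    ] [ 0.0114 -0.0013  0.    ] yaw -0.12536568241683016
[0.00943658 0.07083378 0.        ] yaw rack -0.1324415585525905 0.07145959428339357
(array([120.46381076,   5.03296005,   1.36282514]), array([0.03662628, 0.00064412, 0.00031638]))
```

Call:
servo_tool:
  moves:
    - {"hand":1,"xyz":[50,5,1.4],"dr":[0.032,0,0]}
    - {"hand":1,"xyz":[100,5,1.4],"dr":[0.032,0,0]}
    - {"hand":1,"xyz":[120,5,1.4],"dr":[0.032,0,0]}
    - {"hand":1,"xyz":[120,5,1.4],"dr":[0.032,0,0]}
    - {"hand":1,"xyz":[120,5,1.4],"dr":[0.032,0,0]}

```text
clock: 2.2
eef_pos: [0.5143, 0.176, 0.0518]
orientation: [1.552, 1.569, -0.145]
contact_force: [-0.2, -0.6, -1.1]
grip_width: 0.0853
```

Run:
```python
from h import *
s=env.state();print(s['clock'],s['eef_pos'],tool(s)[1].as_matrix().round(3))
cv2.imwrite('pics/w2.png',env.snapshot('wrist'))
```

```text
2.2 [0.51433262 0.17603711 0.05179498] [[ 0.001  0.992 -0.126]
 [-0.    -0.126 -0.992]
 [-1.     0.001  0.   ]]
```

View pics/w2.png

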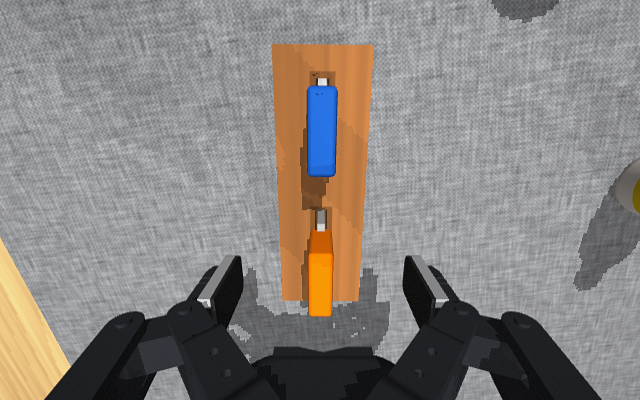

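Gauge centred at column 321, finger pads symmetric about 322. Close.

Call:
servo_tool:
  moves:
    - {"hand":-1,"xyz":[1.5,0,0],"dr":[0,0,0]}
    - {"hand":-1,"xyz":[1.5,0,0],"dr":[0,0,0]}
    - {"hand":-1,"xyz":[1.5,0,0],"dr":[0,0,0]}
    - {"hand":-1,"xyz":[1.5,0,0],"dr":[0,0,0]}
    - {"hand":-1,"xyz":[1.5,0,0],"dr":[0,0,0]}
    - {"hand":-1,"xyz":[1.5,0,0],"dr":[0,0,0]}

```text
clock: 3.0
eef_pos: [0.5146, 0.1759, 0.0506]
orientation: [1.651, 1.569, -0.047]
contact_force: [-0.9, -0.6, 3.9]
grip_width: 0.0111
```

Run:
```python
from h import *
s=env.state();print(s['clock'],s['eef_pos'],s['grip_width'],s['contact_force'])
cv2.imwrite('pics/w3.png',env.snapshot('wrist'))
```

```text
3.0 [0.51461192 0.17589204 0.05059502] 0.011086423797626007 [-0.93753474 -0.55119996  3.89329505]
```

View pics/w3.png

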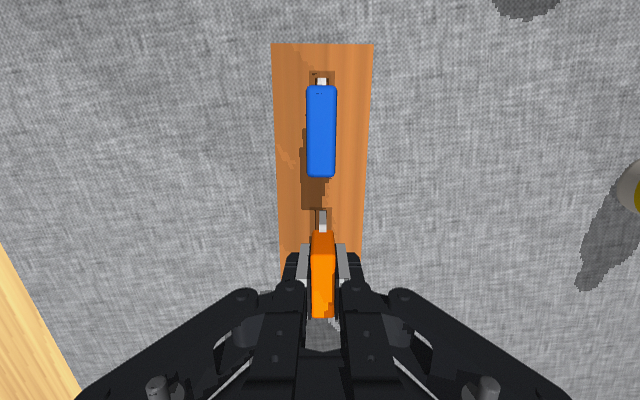

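Call:
servo_tool:
  moves:
    - {"hand":-1,"xyz":[-20,0,0],"dr":[0,0,0]}
    - {"hand":-1,"xyz":[-60,0,0],"dr":[0,0,0]}
    - {"hand":-1,"xyz":[-120,0,0],"dr":[0,0,0]}
    - {"hand":-1,"xyz":[-150,0,0],"dr":[0,0,0]}
    - {"hand":-1,"xyz":[-150,0,0],"dr":[0,0,0]}

```text
clock: 3.68
eef_pos: [0.5159, 0.1762, 0.2028]
orientation: [1.817, 1.564, 0.119]
contact_force: [0.1, -0.1, -1.1]
grip_width: 0.0108
```

Run:
```python
from h import *
s=env.state();print(s['clock'],s['eef_pos'],s['grip_width'],s['contact_force'])
print(goto([.537,-.14,.2],(1,-.02),s))
```

```text
3.675 [0.51589534 0.17622892 0.20275056] 0.010777621357191413 [ 0.12756601 -0.13427311 -1.13980004]
(array([  2.64465737,  60.90426404, 311.02632936]), array([-0.10678682, -0.00121575, -0.00623129]))
```

Call:
servo_tool:
  moves:
    - {"hand":-1,"xyz":[3,10,50],"dr":[-0.02,0,0]}
    - {"hand":-1,"xyz":[3,22,110],"dr":[-0.04,0,0]}
    - {"hand":-1,"xyz":[3,34,170],"dr":[-0.06,0,-0.003]}
    - {"hand":-1,"xyz":[3,46,230],"dr":[-0.08,0,-0.006]}
    - {"hand":-1,"xyz":[3,56,285],"dr":[-0.107,0,-0.006]}
    - {"hand":-1,"xyz":[3,61,311],"dr":[-0.107,0,-0.006]}
    - {"hand":-1,"xyz":[3,61,311],"dr":[-0.107,0,-0.006]}
    - {"hand":-1,"xyz":[3,61,311],"dr":[-0.107,0,-0.006]}

```text
clock: 4.68
eef_pos: [0.5365, -0.1393, 0.1985]
orientation: [-2.554, 1.568, 2.139]
contact_force: [-0.1, -0.2, -0.9]
grip_width: 0.0108
```

Run:
```python
from h import *
s=env.state();print(s['clock'],s['eef_pos'],s['grip_width'],tool(s)[1].as_matrix().round(3), env.camera_info('wrist'))
cv2.imwrite('pics/w4.png',env.snapshot('wrist'))
```

```text
4.675 [ 0.53647771 -0.13925053  0.19854423] 0.010787376095069587 [[-0.001  1.    -0.02 ]
 [ 0.002 -0.02  -1.   ]
 [-1.    -0.001 -0.002]] {'fx': 281.2967732717032, 'fy': 281.2967732717032, 'cx': 322.5331896461688, 'cy': 200.69942686768334, 'position': array([ 0.53820543, -0.05801518,  0.34121084]), 'attitude': array([ 2.81679224e+00,  5.53253770e-04, -1.94795277e-02])}
```

View pics/w4.png

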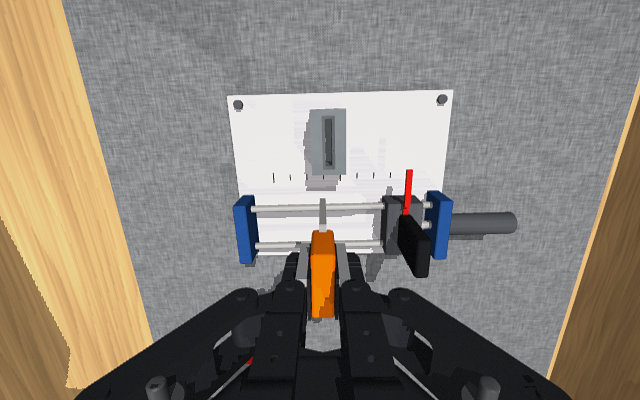

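Run:
```python
import cv2
im=cv2.imread('pics/w4.png')
cv2.imwrite('pics/w4c.png',cv2.resize(im[95:185,295:425],None,fx=6,fy=6,interpolation=cv2.INTER_NEAREST))
```

```text
(no output)
```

View pics/w4c.png

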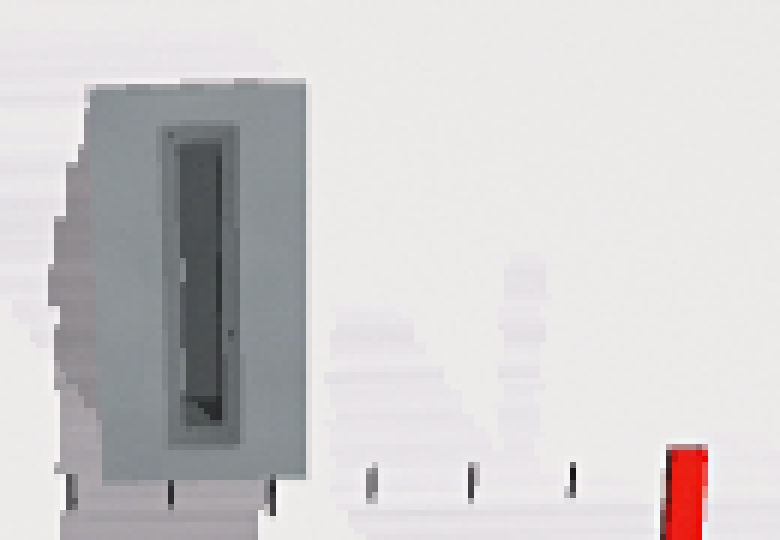

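Run:
```python
from h import *
ci=env.camera_info('wrist')
f=lambda p,z=.052:onz(ci,295+p[0]/6-.5,95+p[1]/6-.5,z)
for q in [[(161,123),(239,123),(164,447),(240,447)],[(90,85),(307,82),(103,480),(306,480)]]:
    P=np.array([f(p) for p in q]);c=P.mean(0);d=(P[0]+P[1]-P[2]-P[3])/2;w=(P[1]+P[3]-P[0]-P[2])/2
    print(c.round(4),d.round(4),w.round(4),-np.arctan2(d[0],d[1]),np.arctan2(w[1],w[0]))
print(f((688,447),.055))
# plate front/back edges near corners
for u,v in[(228,97),(453,90)]:print(onz(ci,u,v,.012))
# held gauge
for p in [(313,248),(335,248),(312,317),(334,317)]:print(proj,onz(ci,*p,env.state()['eef_pos'][2]-.0506+.08))
```

```text
[ 0.5431 -0.0933  0.052 ] [0.0003 0.0541 0.    ] [ 0.013  -0.0002  0.    ] -0.006256533418129554 -0.01870907623860851
[ 0.5432 -0.0932  0.052 ] [-0.0002  0.0661  0.    ] [ 0.0355 -0.0004  0.    ] 0.0030042235963964247 -0.012164692154918267
[ 0.62675334 -0.1212514   0.055     ]
[ 0.43446697 -0.04644864  0.012     ]
[ 0.68088439 -0.04389174  0.012     ]
<function proj at 0x7f4ea92a9a80> [ 0.53281555 -0.11822712  0.22825917]
<function proj at 0x7f4ea92a9a80> [ 0.54272163 -0.11841202  0.22825917]
<function proj at 0x7f4ea92a9a80> [ 0.53119649 -0.15630309  0.22825917]
<function proj at 0x7f4ea92a9a80> [ 0.54205393 -0.15650535  0.22825917]
```

Run:
```python
from h import *
print(goto([.5426,-.094,.110],(1,-.005)))
```

```text
(array([ 88.94056565,   5.20815943, -44.87535316]), array([-0.01402017, -0.00193769,  0.00103121]))
```

Call:
servo_tool:
  moves:
    - {"hand":-1,"xyz":[0,5.2,-30],"dr":[-0.014,-0.002,0.001]}
    - {"hand":-1,"xyz":[30,5.2,-45],"dr":[-0.014,-0.002,0.001]}
    - {"hand":-1,"xyz":[60,5.2,-45],"dr":[-0.014,-0.002,0.001]}
    - {"hand":-1,"xyz":[84,5.2,-45],"dr":[-0.014,-0.002,0.001]}
    - {"hand":-1,"xyz":[89,5.2,-45],"dr":[-0.014,-0.002,0.001]}
    - {"hand":-1,"xyz":[89,5.2,-45],"dr":[-0.014,-0.002,0.001]}

```text
clock: 5.48
eef_pos: [0.5427, -0.0933, 0.1103]
orientation: [1.209, 1.571, -0.366]
contact_force: [-0.5, -0.5, -2.0]
grip_width: 0.0112
```

Run:
```python
from h import *
s=env.state();print(s['clock'],s['eef_pos'],s['grip_width'],s['contact_force'],tool(s)[1].as_matrix().round(3))
print(goto([.5426,-.094,.110],(1,-.005)))
im=env.snapshot('wrist');cv2.imwrite('pics/w5.png',cv2.resize(im[120:330,240:410],None,fx=2.8,fy=2.8,interpolation=cv2.INTER_NEAREST))
```

```text
5.475 [ 0.54272386 -0.09328182  0.11027928] 0.011173742054267343 [-0.54817165 -0.51050087 -2.0465589 ] [[ 0.     1.    -0.004]
 [-0.    -0.004 -1.   ]
 [-1.     0.     0.   ]]
(array([ 0.27928928, -0.12090754,  0.71868494]), array([ 8.70051819e-04,  1.76090163e-05, -4.65637766e-05]))
```

View pics/w5.png

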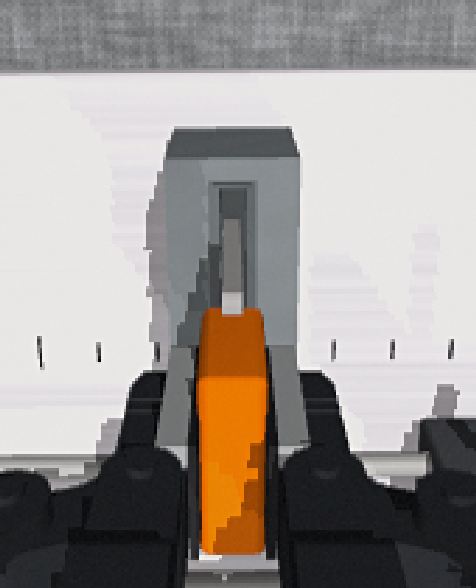

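Run:
```python
from h import *
ci=env.camera_info('wrist')
print('blade end',onz(ci,240+232/2.8-.5,120+218/2.8-.5,.0697))
for r in(182,188):print('slot end',onz(ci,240+233/2.8-.5,120+r/2.8-.5,.052))
print('chamfer x',[onz(ci,240+u/2.8-.5,120+190/2.8-.5,.052)[0] for u in(209,257)], 'blade x',[onz(ci,240+u/2.8-.5,120+219/2.8-.5,.0697)[0] for u in(223,241)])
```

```text
blade end [ 0.5432181 -0.0718712  0.0697   ]
slot end [ 0.5435239  -0.06762835  0.052     ]
slot end [ 0.54351749 -0.0692771   0.052     ]
chamfer x [np.float64(0.5371433422253935), np.float64(0.5498881093903023)] blade x [np.float64(0.541010473568164), np.float64(0.5454236208090413)]
```

Call:
servo_tool:
  moves:
    - {"hand":-1,"xyz":[15,0.2,0],"dr":[0,0,0]}
    - {"hand":-1,"xyz":[22,0.2,0],"dr":[0,0,0]}
    - {"hand":-1,"xyz":[29,0.2,0],"dr":[0,0,0]}
    - {"hand":-1,"xyz":[36,0.2,0],"dr":[0,0,0]}
    - {"hand":-1,"xyz":[42,0.2,0],"dr":[0,0,0]}
    - {"hand":-1,"xyz":[46,0.2,0],"dr":[0,0,0]}
    - {"hand":-1,"xyz":[47,0.2,0],"dr":[0,0,0]}

```text
clock: 6.4
eef_pos: [0.5432, -0.0936, 0.0635]
orientation: [1.262, 1.57, -0.313]
contact_force: [0.3, 1.0, -0.1]
grip_width: 0.0106
```

Call:
servo_tool:
  moves:
    - {"hand":-1,"xyz":[1.5,0,0],"dr":[0,0,0]}
    - {"hand":-1,"xyz":[1.5,0,0],"dr":[0,0,0]}

```text
clock: 6.65
eef_pos: [0.5435, -0.0936, 0.0626]
orientation: [1.236, 1.569, -0.339]
contact_force: [-1.7, -0.4, 3.8]
grip_width: 0.0109
```

Run:
```python
from h import *
s=env.state();print(s['clock'],s['eef_pos'],s['grip_width'],s['contact_force'])
```

```text
6.65 [ 0.54349941 -0.09364307  0.06257527] 0.010937738365348844 [-1.7425882  -0.37875979  3.8207961 ]
```

Call:
servo_tool:
  moves:
    - {"hand":1,"xyz":[0,0,0],"dr":[0,0,0]}
    - {"hand":1,"xyz":[0,0,0],"dr":[0,0,0]}
    - {"hand":1,"xyz":[0,0,0],"dr":[0,0,0]}
    - {"hand":1,"xyz":[0,0,0],"dr":[0,0,0]}
    - {"hand":1,"xyz":[-50,0,0],"dr":[0,0,0]}
    - {"hand":1,"xyz":[-100,0,0],"dr":[0,0,0]}
    - {"hand":1,"xyz":[-130,0,40],"dr":[0,0,0]}
    - {"hand":1,"xyz":[-130,40,80],"dr":[0,0,0]}
    - {"hand":1,"xyz":[-130,70,80],"dr":[0,0,0]}
    - {"hand":1,"xyz":[-130,70,80],"dr":[0,0,0]}
    - {"hand":1,"xyz":[-130,70,80],"dr":[0,0,0]}

```text
clock: 8.02
eef_pos: [0.6122, -0.1735, 0.1923]
orientation: [0.873, 1.571, -0.702]
contact_force: [-0.9, 0.5, 0.3]
grip_width: 0.0854
```

Run:
```python
from h import *
s=env.state();print(s['clock'],s['eef_pos'],s['grip_width'],s['contact_force'],tool(s)[1].as_matrix().round(3))
im=env.snapshot('wrist');cv2.imwrite('pics/w6.png',im)
```

```text
8.025 [ 0.61215522 -0.17347612  0.19228149] 0.08535267827586543 [-0.87120789  0.48798846  0.29086108] [[ 0.     1.    -0.004]
 [-0.    -0.004 -1.   ]
 [-1.     0.     0.   ]]
```

View pics/w6.png

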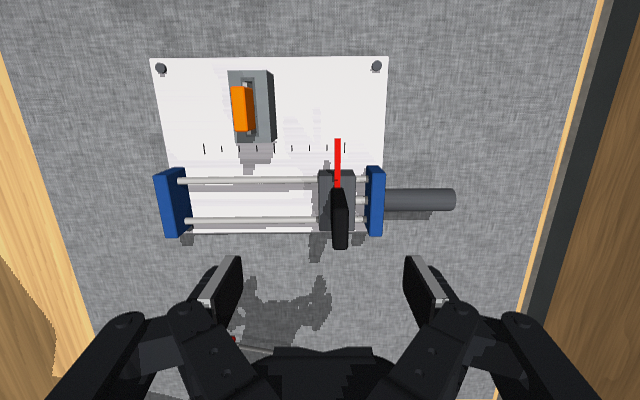

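Run:
```python
from h import *
im=cv2.imread('pics/w6.png')
cv2.imwrite('pics/w6c.png',cv2.resize(im[60:260,220:360],None,fx=3,fy=3,interpolation=cv2.INTER_NEAREST))
ci=env.camera_info('wrist');print(ci['position'])
```

```text
[ 0.61225596 -0.09185259  0.33500727]
```

View pics/w6c.png

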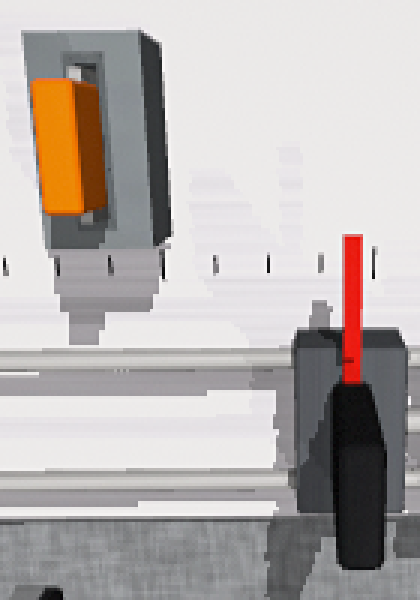

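Run:
```python
from h import *
ci=env.camera_info('wrist')
f=lambda p,z:onz(ci,220+p[0]/3-.5,60+p[1]/3-.5,z)
def c(q,z):
    P=np.array([f(p,z) for p in q]);print(P.mean(0).round(4),(P[1]-P[0]).round(4),(P[0]-P[2]).round(4));return P.mean(0)
h=c([(337,447),(385,447),(338,568),(384,568)],.115)
c([(32,80),(73,80),(45,214),(84,214)],.092)
c([(23,31),(140,31),(47,247),(154,247)],.052)
print(f((352.5,235),.055),f((352.5,378),.055))
print(goto([h[0],h[1],.08],(1,-.005)))
```

```text
[ 0.627  -0.1923  0.115 ] [ 0.0133 -0.0001  0.    ] [-0.0006  0.0377  0.    ]
[ 0.544  -0.0945  0.092 ] [ 0.0109 -0.      0.    ] [0.0002 0.0349 0.    ]
[ 0.5433 -0.0934  0.052 ] [ 0.0358 -0.0001  0.    ] [-0.0006  0.0651  0.    ]
[ 0.62662812 -0.12205605  0.055     ] [ 0.62724652 -0.17035816  0.055     ]
(array([112.53857101,  14.91362055,  18.78645527]), array([ 0.00100284,  0.00013483, -0.00035792]))
```

Call:
servo_tool:
  moves:
    - {"hand":1,"xyz":[20,15,18.8],"dr":[0.001,0,0]}
    - {"hand":1,"xyz":[50,15,18.8],"dr":[0.001,0,0]}
    - {"hand":1,"xyz":[90,15,18.8],"dr":[0.001,0,0]}
    - {"hand":1,"xyz":[122,15,18.8],"dr":[0.001,0,0]}
    - {"hand":1,"xyz":[122,15,18.8],"dr":[0.001,0,0]}
    - {"hand":1,"xyz":[122,15,18.8],"dr":[0.001,0,0]}
    - {"hand":-1,"xyz":[122,15,18.8],"dr":[0.001,0,0]}
    - {"hand":-1,"xyz":[122,15,18.8],"dr":[0.001,0,0]}
    - {"hand":-1,"xyz":[122,15,18.8],"dr":[0.001,0,0]}
    - {"hand":-1,"xyz":[122,15,18.8],"dr":[0.001,0,0]}
    - {"hand":-1,"xyz":[122,15,18.8],"dr":[0.001,0,0]}
    - {"hand":-1,"xyz":[122,15,18.8],"dr":[0.001,0,0]}

```text
clock: 9.57
eef_pos: [0.6273, -0.1923, 0.0709]
orientation: [1.203, 1.57, -0.372]
contact_force: [-0.1, -0.1, 5.1]
grip_width: 0.0133
```

Run:
```python
from h import *
s=env.state();print(s['clock'],s['eef_pos'],s['grip_width'],s['contact_force'])
im=env.snapshot('wrist');cv2.imwrite('pics/w7.png',im)
```

```text
9.575 [ 0.62732801 -0.19234249  0.07088126] 0.013300911986100398 [-0.1039041  -0.08599598  5.07424677]
```

View pics/w7.png

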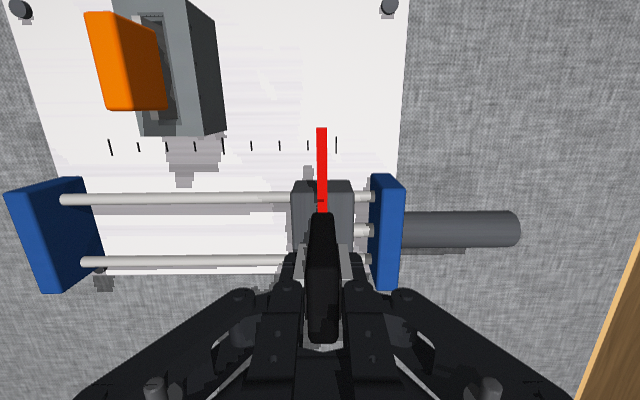

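Call:
servo_tool:
  moves:
    - {"hand":-1,"xyz":[0,-8,0],"dr":[0,0,0]}
    - {"hand":-1,"xyz":[0,-18,0],"dr":[0,0,0]}
    - {"hand":-1,"xyz":[0,-28,0],"dr":[0,0,0]}
    - {"hand":-1,"xyz":[0,-38,0],"dr":[0,0,0]}
    - {"hand":-1,"xyz":[0,-48,0],"dr":[0,0,0]}
    - {"hand":-1,"xyz":[0,-58,0],"dr":[0,0,0]}
    - {"hand":-1,"xyz":[0,-68,0],"dr":[0,0,0]}
    - {"hand":-1,"xyz":[0,-76,0],"dr":[0,0,0]}
    - {"hand":-1,"xyz":[0,-81,0],"dr":[0,0,0]}
    - {"hand":-1,"xyz":[0,-83.5,0],"dr":[0,0,0]}
    - {"hand":-1,"xyz":[0,-83.5,0],"dr":[0,0,0]}
    - {"hand":-1,"xyz":[0,-83.5,0],"dr":[0,0,0]}

```text
clock: 11.12
eef_pos: [0.546, -0.1928, 0.0709]
orientation: [1.266, 1.565, -0.309]
contact_force: [12.1, -3.0, -8.0]
grip_width: 0.0133
```

Run:
```python
from h import *
s=env.state();print(s['clock'],s['eef_pos'],s['grip_width'],s['contact_force'],env.camera_info('wrist')['position'])
im=env.snapshot('wrist');cv2.imwrite('pics/w8.png',im[:300,200:450].repeat(2,0).repeat(2,1))
im=env.snapshot('top');cv2.imwrite('pics/t8.png',cv2.resize(im[140:290,180:480],None,fx=2.6,fy=2.6,interpolation=cv2.INTER_CUBIC))
```

```text
11.125 [ 0.54598459 -0.19280623  0.07087211] 0.013311192052001061 [12.08570967 -2.96160752 -7.97017924] [ 0.54549236 -0.11102032  0.2132222 ]
```

View pics/w8.png

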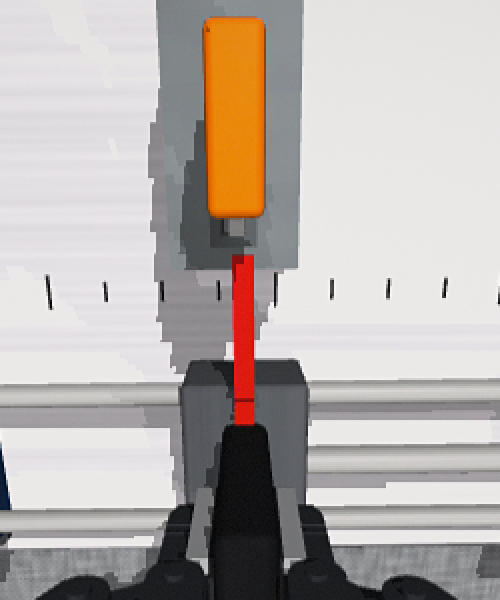

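View pics/t8.png

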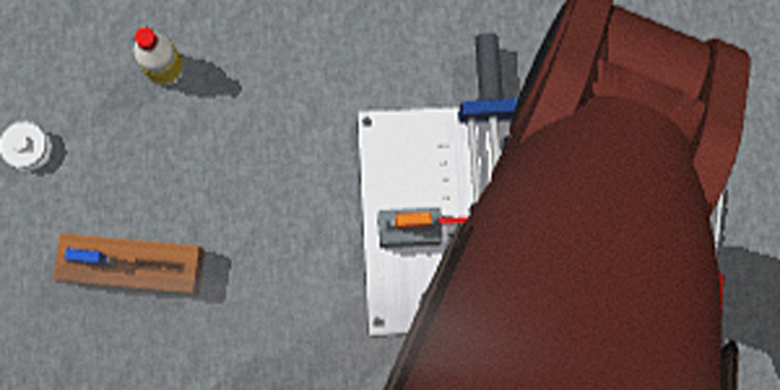

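Call:
servo_tool:
  moves:
    - {"hand":-1,"xyz":[0,-4.5,0],"dr":[0,0,0]}
    - {"hand":-1,"xyz":[0,-4.5,0],"dr":[0,0,0]}
    - {"hand":-1,"xyz":[0,-4.5,0],"dr":[0,0,0]}
    - {"hand":-1,"xyz":[0,-4.5,0],"dr":[0,0,0]}

```text
clock: 11.72
eef_pos: [0.5434, -0.1929, 0.0709]
orientation: [1.4, 1.561, -0.174]
contact_force: [12.6, 0.7, -5.1]
grip_width: 0.0131
```

Run:
```python
from h import *
s=env.state();print(s['clock'],s['eef_pos'],s['grip_width'],s['contact_force'],env.camera_info('wrist')['position'])
im=env.snapshot('wrist');cv2.imwrite('pics/w9.png',cv2.resize(im[:200,250:400],None,fx=3,fy=3,interpolation=cv2.INTER_NEAREST))
s=env.state();print(s['clock'],s['eef_pos'])
```

```text
11.725 [ 0.54343106 -0.19285968  0.07089185] 0.01306821389445772 [12.55852229  0.65340078 -5.12227157] [ 0.54234602 -0.11107448  0.21322851]
11.775 [ 0.54345947 -0.19285794  0.07089605]
```

View pics/w9.png

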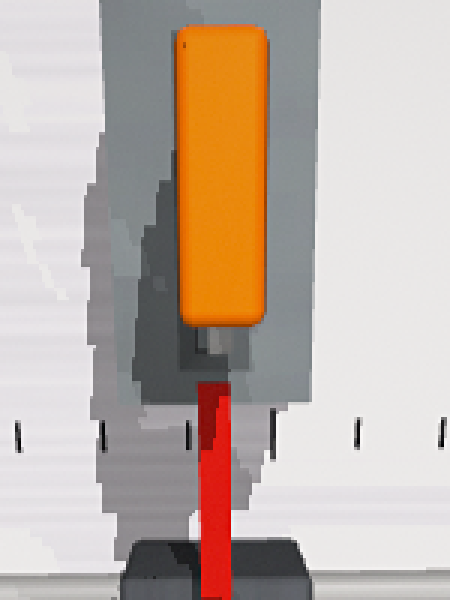

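Pointer tip (column 214.5 in the crop) lines up with the slot mouth (columns 181–249, centre 215). The arm is steady, so I'm handing in.

Run:
```python
from h import *
print(env.hand_in()); s=env.state();print(s['clock'],s['eef_pos'],s['grip_width'],s['contact_force'])
```

```text
the job is handed in; nothing more can be done
None
the job is handed in; nothing more can be done
```

The orange gauge is seated in the holder's slot and released. The slide is drawn out about 84 mm and still held by its handle. I handed the job in at about 11.8 s; no verdict was given.

- **Gauge:** the tool bottomed at the predicted height (0.0626 m) with about 4 N of contact. With the top face taken at its seated height, the gauge measured about 1 mm from the slot middle both ways and looked upright.
- **Pointer:** in the last wrist picture the tip was within about 0.5 mm of the slot middle along the jig. The first pull stopped about 2–3 mm short because the arm gave under the spring, so I corrected it with a second small pull.
- **Hold:** the tool was steady, with about 12.6 N of spring force on it and the grip closed on the handle.
- **Other items:** in the top view after the first pull, the blue gauge, oil bottle and pulley showed no movement. The arm mostly hid the screwdriver, so I could not check it, but the arm never went near it.
- **Disagreement:** jig yaw readings ranged from about -0.02 to +0.013 rad. That was small enough not to matter for the fit.

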